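# Copy a bracket angle with the bevel on the welding bench

## Task

Copy the angle of the sample corner bracket to the new one. Swing the bevel's blade until it bears lightly and flush on the sample's slanted leg, press the lock knob down, then slide the locked bevel along its rail right up to the far stop so that the blade carries the new bracket's stiff leg to the same angle; do not move that leg by hand, do not force the blade or the lock, leave the other things on the bench alone, and let go at the end.

Things in the scene. Friction and masses are not known exactly. Their poses are not given: they have to be found in the camera images.
- jig: Fixed bevel jig: steel rail 370 mm long along the jig's y, with end stops. Origin on the bench; +x points from the rail to the side where blade and bracket legs lie, z up. Rail: x -80 to -30 mm, 30 mm high; stops 58 mm high. The bevel's pivot travels on the line x = 0 from the sample station (y = +120 mm) to the new bracket's station (y = -120 mm).
- sample: Sample bracket's slanted leg (fixed, +y end): steel bar on edge, 8 mm thick, 50 mm high, along its own +x from 30 to 130 mm; the face towards the blade is at its y = +6 mm. Origin on the bench at the sample station's pivot point; its yaw is the angle to copy.
- blade: Bevel blade: steel bar 12 mm thick, 130 mm long along its +x, z 20 to 47 mm. Origin on its pivot at bench height; moves with the carriage. Swings with light friction (0.06 N m), stays where left. Starts at the sample station, 0.2 to 0.85 rad clockwise (from above) of the sample's leg; pushed towards jig +y it seats flush on it, then both yaws agree. Push lightly, 3 to 8 N at 100 mm out; over 20 N is too hard.
- lock: Lock: dark mushroom knob 32 mm across over the pivot; origin at the centre of its top, 95 mm above the bench when unlocked. Pressed straight down it moves easily (3 to 6 N) for about 10 mm and bottoms with its top at 85 mm; finish with some 10 to 15 N (never over 35). It stays down by itself and clamps the blade, which then creeps less than a degree under the new leg's push.
- carriage (a joint): The carriage that carries blade, lock and handle along the rail: 0 m at the sample station (start), 0.240 m hard against the far stop at the new bracket's station; grows towards the jig's -y. It slides with 3 N of friction (some 2 N more at 80 mm/s) and stays where it is left; turning the new leg adds 1 to 3 N. Push on till it bears on the stop with about 9 N.
- post (a point): Centre of the gripping length of the carriage's upright black round handle, 24 mm diameter, 85 mm above the bench, free from 62 to 108 mm; it stands 55 mm from the pivot towards the rail (jig's -x) and moves with the carriage.
- leg: New bracket's slanted leg (-y end): bar of the sample's size, along its +x from 30 to 130 mm, face towards the blade at its y = -6 mm. Origin on the bench on its hinge, which is below the blade's pivot once the carriage is at the far stop. Turns with friction (0.13 N m), stays where left; starts 0.2 to 0.85 rad counter-clockwise of the sample's angle. The locked blade pushes it; the robot must not.
- magnet_square: bystander: grey square magnet 70 x 70 x 16 mm
- wrench: bystander: steel wrench
- offcut: bystander: small L-shaped steel offcut, 60 x 35 mm, 34 mm high, lying just beyond the reach of the blade
- hammer: bystander: hammer
- brush: bystander: brush
- spray: bystander: grey spray can, 130 mm tall
- flange: bystander: steel ring 76 mm across
There are look-alikes about, which are no part of the job. What is shaped like the sample but blue, purple or red is not meant.

How it is judged:
By the outcome, as a careful person would: the job done as asked, in the order asked, and still so for the second after the job is handed in, with the robot touching nothing.
It also fails if it takes over 64 s, if anything falls off the work surface, if the arm or the gripper's body presses on something with over 40 N, if the wrist force passes 120 N, or if a joint passes its speed limit or range.

## Robot

A 6-joint arm with a two-finger parallel gripper is mounted at the origin on the work surface. World frame = base frame: x ahead of the robot, y to its left, z up, the work surface at z = 0. Lengths are in m, angles in degrees, forces in N, time in s.
With the tool pointing down it reaches from about 0.225 to 0.875 m from the base axis. Payload 3.4 kg.
Tool frame: the origin (TCP) lies on the centre line of the jaws, within the pads' length; the fingertips stand 17 mm ahead of it and the grasp point (between the pads) lies 2 mm behind it; y points along the fingers, x is the direction in which the jaws open and shut, and the axes are right-handed (so a half turn about y gives the same grasp; the last joint's range is limited). The gripper opens to 85 mm and grips with 20 to 120 N. Pads are 22 mm wide; open, the fingers measure 114 mm over their backs; the gripper's body (76 mm by 85 mm) begins 54 mm behind the grasp point. The pads swing forward as they close: fully open they stand 13 mm farther back than shut.
Start: joints at [66.979, 15.808, 86.224, -0, 77.962, -6.933], TCP at [0.159, 0.553, 0.218] pointing down, gripper open.
Joint ranges: [-165.64, 165.64], [-43.16, 119.46], [12.63, 154.43], [-67.54, 247.53], [6.08, 155.33], [-154.97, 154.97]. Speed limits (degrees/s): [147.25, 147.25, 180, 180, 180, 180].

## Interface

Orientations are given as [roll, pitch, yaw] about the fixed x, y, z axes, in that order (R = Rz(yaw) Ry(pitch) Rx(roll)).
In Python, from workcell import manip gives the robot as it stands.
- The arm moves only by the shell command python3 -m pendant 'ROWS' [OPENING] [FORCE]. ROWS is JSON, a list of rows, each a list of 2 entries, a list of its own where there are three numbers: the shift along the world's x, y, z in m, then the turn about the world's z in rad. A call has exactly 5 rows; each row shifts and turns the commanded pose from where the row before left it; what a row does not reach is not made up. A row lasts 1/10 s, in which the tool goes at most 50 mm and 8.59 degrees, less where a joint would pass 70% of its speed; a pose out of reach is approached as far as the arm can. A call is refused whole if a number of a shift passes 0.05 or a number of a turn 0.15, either way. A call with a gripper value outside its range is refused whole. OPENING is the gripper command: -1 is shut, 1 is fully open, values between are in proportion, set as the call begins (- or left out, the last holds). The fingers move at their own pace and stop on an object; FORCE is the grip in N (left out, the last holds). Time passes only in rows, so rows that do not move let the fingers close, or fill a call up. It gives the time, the measured TCP pose, the force and the opening at its end, in the units of the state.
- manip.get_state(): the state, without advancing time (a new reading comes with each control period).
- manip.read_camera(name): name is "side" or "top" or "wrist"; returns (picture, depth): 420x560x3 uint8, red, green, blue; 420x560 float32, m along the optical axis (not along the pixel's ray), 0 where there is no reading.
- manip.get_calibration(name): a dict with "fx", "fy", "cx", "cy" (pixels), "position" and "attitude" of the camera in the world. Camera axes: x right, y down, z forward; pixel columns grow to the right and rows downward; lengths in m; the calibration is good to about 2 mm. A picture is of the moment at which its call begins: read the wrist's pose just before it. get_calibration takes no time and is no camera call; for the wrist camera it gives the pose at the moment of the call.
- manip.hand_in(): hands the job in, once; it reports no verdict.
Trained networks look in the newest picture that a camera, given by its name, has taken for a name from the list of things; names that differ only in an ending like _2 or _b are one class to them, and where a whole thing is asked for, a point or a joint stands for the part that bears it (a point fixed in the world has none). Each returns a list of dicts, best first, with "p" (0 to 1); they miss things now and then, are a little off and sometimes report something else, mostly with a low value. They report only what shows in the picture. A call takes as long as a camera call. They do not tell look-alikes from the thing itself.
- manip.regions_of(query, camera): "region" (420x560 bool, what is visible of it) and "box" ([left, top, width, height] in pixels, round what is visible of it).
- manip.landmark_of(query, camera): "xy" ([column, row] in pixels: a listed point, or the origin of a listed thing).
The state is a dict: "t": time; "joint_positions": joint angles; "qd": joint speeds; "joint_torque": joint torques, N m; "tool_pos": TCP position; "orientation": TCP orientation; "ft_force": force on the tool from outside, world axes, zero at the start; "wrist_torque": the same for the moment, N m; "width": opening from 0.0 (shut) to 1.0 (fully open).
Only numpy, scipy, OpenCV 4.12 (cv2) and the standard library are available. Lean on these libraries where they do the work, as an engineer would, in place of code of your own. Each camera call takes 0.05 s, during which the arm holds its last target. There are 200 camera calls.

## Working session

There is one attempt and no reset: what is moved stays moved. The work goes in short steps, Python scripts to look and compute and a shell command to move; the robot and the scene stay as the last step left them, time stands still between calls to the robot, and variables do not carry over. Pictures are saved under pics/ and viewed, about 8 in all and at most 12, crops included, and the job is handed in when it is done.

```bash
mkdir -p pics; cat > h.py <<'E'
from workcell import manip
import numpy as np, cv2
from scipy.spatial.transform import Rotation as R
def cal(n):
    c=manip.get_calibration(n); return c
def back(c,u,v,d):
    p=np.stack([(np.asarray(u)-c['cx'])/c['fx']*d,(np.asarray(v)-c['cy'])/c['fy']*d,d+0*np.asarray(u)],-1)
    return p@rot(c).T+np.array(c['position'])
def rot(c):
    a=np.array(c['attitude'])
    if a.shape==(3,3): return a
    return R.from_euler('xyz',a,degrees=True).as_matrix()
def atz(c,u,v,z):
    r=rot(c)@np.array([(u-c['cx'])/c['fx'],(v-c['cy'])/c['fy'],1]);p=np.array(c['position'])
    return p+r*(z-p[2])/r[2]
def save(im,n): cv2.imwrite('pics/'+n,im[:,:,::-1])
E
ls; python3 - <<'E'
from h import *
print(manip.get_state())
for n in('top','side','wrist'): print(n,cal(n))
ims=[]
im,d=manip.read_camera('top'); save(im,'top0.png'); np.savez('top0.npz',im=im,d=d)
for q in('jig','sample','blade','lock','post','leg'):
    for r in manip.landmark_of(q,'top')[:3]: 
        u,v=r['xy']; c=cal('top'); print(q,r['p'],r['xy'],atz(c,u,v,{'lock':.095,'post':.085}.get(q,0)).round(3))
E
```

```text
h.py
pics
{'t': 0.0, 'joint_positions': array([ 6.69774367e+01,  1.58479151e+01,  8.62967582e+01,  1.84546742e-03,
        7.79639333e+01, -6.93243716e+00]), 'qd': array([-0.06231615,  0.03089955,  0.00478879, -0.02307321,  0.02882848,
       -0.0262782 ]), 'joint_torque': array([ 1.15243016e-03, -4.16776478e+01, -2.45811385e+01,  4.68136332e-04,
        1.06119277e-02,  4.43601721e-06]), 'tool_pos': array([0.15912356, 0.55194313, 0.21692615]), 'orientation': array([-89.98510031,   0.10759484,  73.90950129]), 'ft_force': array([ 0.00510947, -0.00016198,  0.15169249]), 'wrist_torque': array([0.03896576, 0.00390521, 0.0325779 ]), 'width': 0.9997782219077423}
top {'fx': 516.7645752756158, 'fy': 516.7645752756158, 'cx': 274.5358030600619, 'cy': 198.53265685006357, 'position': array([ 0.42374024, -0.027342  ,  1.44249315]), 'attitude': array([-176.30063877,   -0.95945322,  -90.91096638])}
side {'fx': 538.5864093873113, 'fy': 538.5864093873113, 'cx': 282.7807564100597, 'cy': 208.3706474218684, 'position': array([0.38932922, 1.38095672, 1.12927826]), 'attitude': array([-1.25987683e+02, -1.68612083e-01, -1.75437570e+02])}
wrist {'fx': 321.48736490098645, 'fy': 321.48736490098645, 'cx': 283.2214642211306, 'cy': 211.5652059111856, 'position': array([0.08769402, 0.57196183, 0.37386588]), 'attitude': array([1.63106550e+02, 1.49380079e-01, 7.39054432e+01])}
jig 0.92 [282.1, 182.8] [ 0.561 -0.075  0.   ]
sample 0.93 [226.8, 284.1] [0.282 0.083 0.   ]
sample 0.82 [330.2, 285.8] [ 0.272 -0.203  0.   ]
sample 0.81 [180.7, 236.8] [0.414 0.209 0.   ]
lock 0.65 [239.3, 190.3] [0.533 0.04  0.095]
lock 0.41 [379.7, 160.2] [ 0.608 -0.33   0.095]
lock 0.34 [240.0, 195.7] [0.519 0.039 0.095]
post 0.7 [244.7, 213.7] [0.472 0.027 0.085]
leg 0.73 [324.2, 173.3] [ 0.586 -0.194  0.   ]
```

```bash
python3 - <<'E'
from h import *
im,d=manip.read_camera('side'); save(im,'side0.png'); np.savez('side0.npz',im=im,d=d)
c=cal('side')
for q in('sample','blade','lock','post','leg'):
    for r in manip.landmark_of(q,'side')[:3]: 
        u,v=r['xy']; print(q,r['p'],r['xy'],atz(c,u,v,{'lock':.095,'post':.085}.get(q,0)).round(3))
E
```

```text
sample 0.85 [352.9, 261.2] [0.267 0.094 0.   ]
sample 0.78 [353.2, 208.2] [ 0.259 -0.191  0.   ]
sample 0.72 [219.5, 287.5] [0.665 0.244 0.   ]
blade 0.88 [273.8, 243.4] [0.523 0.028 0.   ]
lock 0.61 [271.6, 222.6] [0.529 0.04  0.095]
leg 0.7 [265.9, 201.7] [ 0.574 -0.205  0.   ]
leg 0.38 [214.3, 225.4] [ 0.735 -0.051  0.   ]
```

View pics/top0.png

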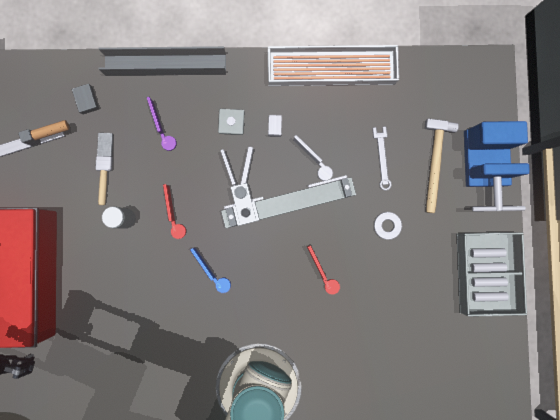

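View pics/side0.png

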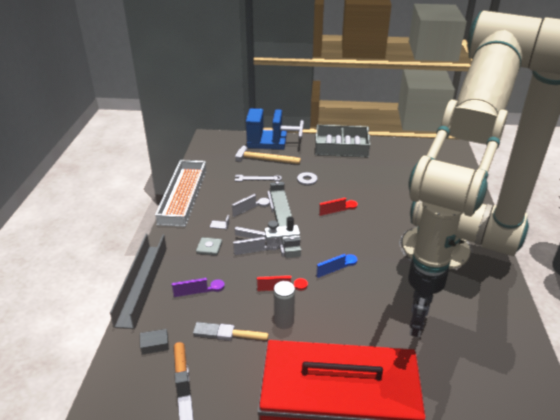

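The top view shows the jig rail from (228,217) to (348,187), with the knob at (240,192) and the post at (245,212). The sample bar runs to (223,150), the blade to (249,150), and the new leg goes from (325,173) to (296,137). The red, blue and purple look-alikes are separate. I'll move to a wrist overview of the jig.

```bash
for i in 1 2 3 4; do python3 -m pendant '[[[0.013,-0.031,0.002],0.0255],[[0.013,-0.031,0.002],0.0255],[[0.013,-0.031,0.002],0.0255],[[0.013,-0.031,0.002],0.0255],[[0.013,-0.031,0.002],0.0255]]' -1 30 | tail -3; done
python3 -m pendant '[[[0,0,0],0],[[0,0,0],0],[[0,0,0],0],[[0,0,0],0],[[0,0,0],0]]'
python3 - <<'E'
from h import *
c=cal('wrist'); im,d=manip.read_camera('wrist'); save(im,'w1.png'); np.savez('w1.npz',im=im,d=d,R=rot(c),p=c['position'])
for q in('jig','sample','blade','lock','post','leg'):
    for r in manip.landmark_of(q,'wrist')[:3]: 
        u,v=r['xy']; print(q,r['p'],r['xy'],atz(c,u,v,{'lock':.095,'post':.085}.get(q,0)).round(4))
print(c)
V,U=np.mgrid[0:420,0:560]; P=back(c,U,V,d[...,None][...,0][...,None]) if 0 else None
x=(U-c['cx'])/c['fx']*d; y=(V-c['cy'])/c['fy']*d
P=np.stack([x,y,d],-1)@rot(c).T+np.array(c['position']); np.save('w1P.npy',P)
z=P[...,2]; m=(d>0)&(np.abs(P[...,0]-.58)<.14)&(np.abs(P[...,1]+.07)<.27)
zz=np.clip(z*2000,0,255).astype(np.uint8); zz[~m]=0
save(np.dstack([zz]*3),'w1z.png')
E
```

```text
orientation: [-90.0, -0.0, 81.3]
ft_force: [0.3, 0.3, 0.2]
width: 0.145
orientation: [-90.1, -0.0, 88.6]
ft_force: [0.6, 0.1, 0.1]
width: -0.002
orientation: [-90.1, -0.0, 95.9]
ft_force: [0.3, 0.5, -1.1]
width: 0.002
orientation: [-90.0, 0.0, 103.2]
ft_force: [1.3, 0.1, -0.5]
width: 0.002
t: 3.15
tool_pos: [0.419, -0.0666, 0.258]
orientation: [-90.0, -0.0, 103.2]
ft_force: [0.4, -0.1, -0.1]
width: -0.002
jig 0.85 [255.0, 264.9] [ 0.5554 -0.0766  0.    ]
sample 0.79 [481.4, 227.4] [0.4293 0.2137 0.    ]
sample 0.68 [193.3, 17.4] [ 0.2675 -0.2083  0.    ]
sample 0.61 [336.5, 266.3] [0.5311 0.0367 0.    ]
blade 0.67 [339.4, 265.5] [0.529  0.0403 0.    ]
lock 0.81 [353.3, 301.4] [0.5268 0.0396 0.095 ]
post 0.73 [353.2, 252.6] [0.4728 0.0253 0.085 ]
post 0.38 [351.8, 300.2] [0.5313 0.0413 0.085 ]
post 0.28 [339.8, 264.2] [0.4899 0.0147 0.085 ]
leg 0.95 [170.3, 264.8] [ 0.5828 -0.1938  0.    ]
{'fx': 321.48736490098645, 'fy': 321.48736490098645, 'cx': 283.2214642211306, 'cy': 211.5652059111856, 'position': array([ 0.34648111, -0.08457805,  0.41484056]), 'attitude': array([ 1.63093521e+02, -1.09836144e-02,  1.03206092e+02])}
```

```bash
python3 - <<'E'
import cv2
a=cv2.imread('pics/w1.png')[200:420,100:440]; b=cv2.imread('pics/w1z.png')[200:420,100:440]
import numpy as np
cv2.imwrite('pics/w1c.png',cv2.resize(np.hstack([a,b]),(800,259)) if 0 else np.vstack([cv2.resize(a,(460,298)),cv2.resize(b,(460,298))]))
E
```

```text
(no output)
```

View pics/w1c.png

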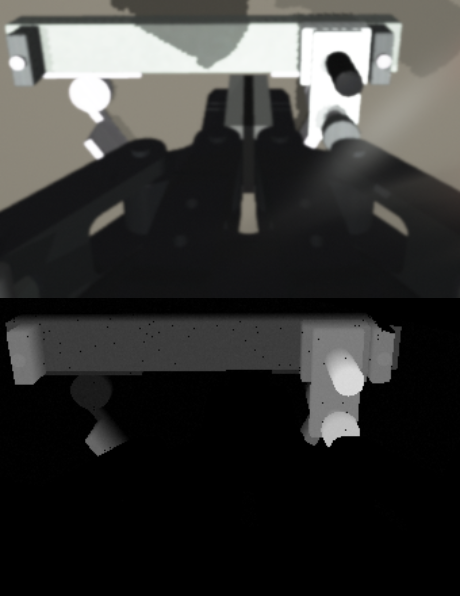

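The wrist crop shows the rail, post and knob at right, and the new leg's hinge at left. The gripper hides the bars. I'll fit the rail here and the bars from the top camera's depth.

```bash
python3 - <<'E'
from h import *
P=np.load('w1P.npy').reshape(-1,3)
m=(abs(P[:,2]-.03)<.004)&(abs(P[:,0]-.53)<.12)&(abs(P[:,1]+.07)<.25)
r=cv2.minAreaRect(P[m,:2].astype(np.float32)*1000); print('rail',m.sum(),r)
q=P[m,:2]; 
for nm,lo,hi,c in(('lock',.088,.1,(.529,.040)),('post',.103,.13,(.473,.026))):
    k=(P[:,2]>lo)&(P[:,2]<hi)&(np.hypot(P[:,0]-c[0],P[:,1]-c[1])<.03)
    print(nm,k.sum(),P[k].mean(0),P[k].min(0),P[k].max(0),cv2.minEnclosingCircle(P[k,:2].astype(np.float32)*1000))
D=np.load('top0.npz'); d=D['d']; c=cal('top')
V,U=np.mgrid[0:420,0:560]
T=np.stack([(U-c['cx'])/c['fx']*d,(V-c['cy'])/c['fy']*d,d],-1)@rot(c).T+np.array(c['position'])
for nm,(u0,u1,v0,v1),zl in(('sample',(216,236,146,182),.03),('blade',(241,256,146,180),.03),('leg',(290,320,132,166),.03)):
    t=T[v0:v1,u0:u1].reshape(-1,3); t=t[t[:,2]>zl]; 
    vx,vy,x,y=cv2.fitLine(t[:,:2].astype(np.float32),cv2.DIST_HUBER,0,.001,.001).ravel()
    s=(t[:,:2]-[x,y])@[vx,vy]; print(nm,len(t),np.degrees(np.arctan2(vy,vx)).round(1),(x,y),np.median(t[:,2]),[(x+vx*k,y+vy*k) for k in(s.min(),s.max())])
t=T[215:228,90:135].reshape(-1,3)
np.save('topT.npy',T)
E
```

```text
rail 7475 ((540.3555297851562, -80.78511047363281), (134.03387451171875, 369.1668701171875), 13.786608695983887)
lock 424 [0.52094865 0.03454003 0.09446492] [0.51032162 0.02238222 0.08818142] [0.53967228 0.05261296 0.09704201] ((525.7764282226562, 37.54960632324219), 15.76285457611084)
post 401 [0.47199803 0.02453608 0.10799723] [0.4613919  0.0134813  0.10319758] [0.48497624 0.03679139 0.11021969] ((473.23260498046875, 25.37108612060547), 12.138348579406738)
sample 112 20.2 (np.float32(0.594294), np.float32(0.07046491)) 0.05075191190908268 [(np.float64(0.412350726693967), np.float64(0.003692478066778443)), (np.float64(0.6473388118188957), np.float64(0.08993213077434987))]
blade 162 -12.4 (np.float32(0.61109763), np.float32(0.021061487)) 0.04723059477691971 [(np.float64(0.5668579266442549), np.float64(0.03080249054461269)), (np.float64(0.6559093804144522), np.float64(0.011194528881211531))]
leg 146 44.3 (np.float32(0.6607596), np.float32(-0.131049)) 0.050385139788508004 [(np.float64(0.5913302820943608), np.float64(-0.19888030639327064)), (np.float64(0.6838810671292379), np.float64(-0.10845975112458688))]
```

Pivot is about (0.5265, 0.0385) and jig yaw about 13.8°. Blade, sample and leg yaws are about -12.4°, 20.2° and 44.3°. Next I put the shut fingertips beside the blade on its -y side.

```bash
python3 -m pendant '[[[0.04,0.007,0],0],[[0.04,0.007,0],0],[[0.04,0.007,0],0],[[0.04,0.007,0],0],[[0.04,0.007,0],0]]'
python3 -m pendant '[[[0,0,-0.04],0],[[0,0,-0.04],0],[[0,0,-0.03],0],[[0,0,-0.03],0],[[0,0,-0.03],0]]'
python3 -m pendant '[[[0,0,-0.02],0],[[0,0,-0.015],0],[[0,0,-0.01],0],[[0,0,0],0],[[0,0,0],0]]'
```

```text
t: 4.0
tool_pos: [0.621, -0.0321, 0.2576]
orientation: [-90.0, -0.0, 103.1]
ft_force: [0.4, 0.2, 0.6]
width: -0.0
t: 4.5
tool_pos: [0.6194, -0.0325, 0.0864]
orientation: [-90.0, -0.0, 103.1]
ft_force: [0.3, 0.0, 0.3]
width: -0.003
t: 5.0
tool_pos: [0.6198, -0.0326, 0.0432]
orientation: [-90.0, 0.0, 103.1]
ft_force: [0.0, -0.4, 0.5]
width: 0.001
```

```bash
for i in 1 2 3; do python3 -m pendant '[[[0,0.005,0],0],[[0,0.005,0],0],[[0,0.005,0],0],[[0,0.005,0],0],[[0.001,0.004,0],0]]' | grep -E 'pos|force'; done
python3 -m pendant '[[[0,0.001,0],0],[[0,0.001,0],0],[[0,0,0],0],[[0,0,0],0],[[0,0,0],0]]' | grep -E 'pos|force'
python3 - <<'E'
from h import *
im,d=manip.read_camera('side'); cv2.imwrite('pics/s1.png',cv2.resize(im[190:290,180:340,::-1],(800,500),interpolation=cv2.INTER_CUBIC))
E
```

```text
tool_pos: [0.6203, -0.0078, 0.0431]
ft_force: [-0.4, 0.8, 0.1]
tool_pos: [0.6212, 0.016, 0.0428]
ft_force: [0.3, -0.5, 0.5]
tool_pos: [0.6222, 0.04, 0.0428]
ft_force: [-0.1, 0.1, -0.9]
tool_pos: [0.6224, 0.0413, 0.0428]
ft_force: [0.1, -0.1, -0.3]
```

View pics/s1.png

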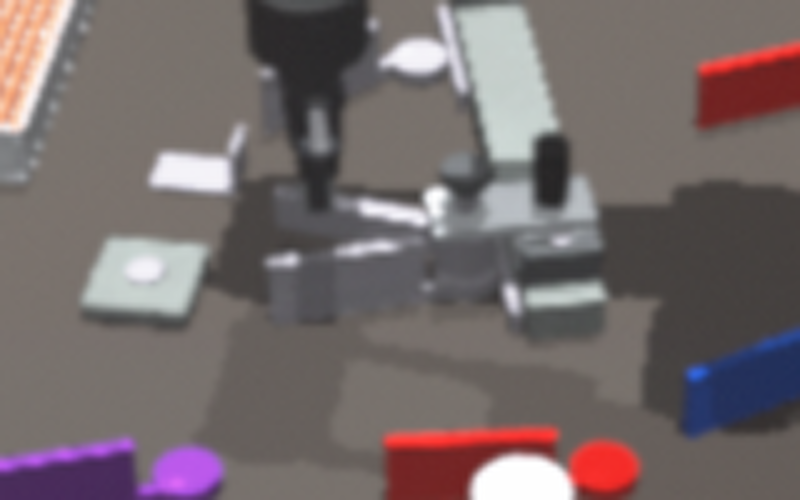

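The side view shows the fingers against the blade, with a wedge of gap still left to the sample. I'll continue in small steps and watch the force.

```bash
for i in 1 2 ; do python3 -m pendant '[[[0,0.002,0],0],[[0,0.001,0],0],[[0,0.001,0],0],[[0,0.001,0],0],[[0,0,0],0]]' | grep -E 'pos|force'; done
```

```text
tool_pos: [0.6223, 0.0467, 0.0428]
ft_force: [-0.1, 0.2, -0.1]
tool_pos: [0.6224, 0.0517, 0.0428]
ft_force: [0.0, -0.1, -0.0]
```

```bash
python3 -m pendant '[[[0,0.001,0],0],[[0,0.001,0],0],[[0,0.001,0],0],[[0,0,0],0],[[0,0,0],0]]' | grep -E 'pos|force'
python3 -m pendant '[[[0,0.001,0],0],[[0,0.001,0],0],[[0,0,0],0],[[0,0,0],0],[[0,0,0],0]]' | grep -E 'pos|force'
python3 - <<'E'
from h import *
im,d=manip.read_camera('side'); cv2.imwrite('pics/s2.png',cv2.resize(im[215:265,220:290,::-1],(700,500),interpolation=cv2.INTER_CUBIC))
E
```

```text
tool_pos: [0.6224, 0.0545, 0.0428]
ft_force: [0.1, 0.4, 0.3]
tool_pos: [0.6224, 0.0565, 0.0428]
ft_force: [0.3, -0.1, 0.1]
```

View pics/s2.png

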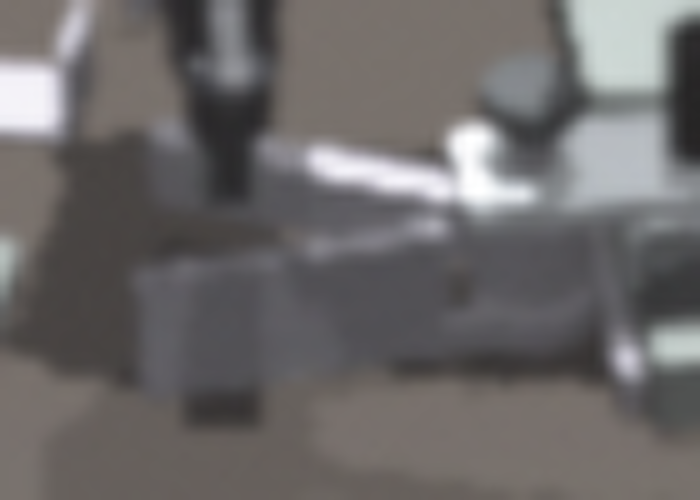

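The picture disagrees with what I expected: the fingers look to be in front of the far bar, and there is no contact force. I'll measure with the side depth before moving on.

```bash
python3 - <<'E'
from h import *
im,d=manip.read_camera('side'); c=cal('side')
V,U=np.mgrid[0:420,0:560]
def cloud(d): return np.stack([(U-c['cx'])/c['fx']*d,(V-c['cy'])/c['fy']*d,d],-1)@rot(c).T+np.array(c['position'])
T=cloud(d); T0=cloud(np.load('side0.npz')['d'])
for nm,A in(('now',T),('before',T0)):
    print(nm)
    for v in (226,229,232,235,238,241,244,247,250): print(v,[tuple((A[v,u]*1000).astype(int)) for u in(237,241,243,248,254,260)])
E
```

```text
now
226 [(np.int64(657), np.int64(-58), np.int64(-2)), (np.int64(614), np.int64(111), np.int64(131)), (np.int64(609), np.int64(104), np.int64(125)), (np.int64(620), np.int64(-62), np.int64(-3)), (np.int64(600), np.int64(-64), np.int64(-4)), (np.int64(579), np.int64(-60), np.int64(0))]
229 [(np.int64(644), np.int64(14), np.int64(41)), (np.int64(621), np.int64(71), np.int64(87)), (np.int64(616), np.int64(66), np.int64(84)), (np.int64(608), np.int64(18), np.int64(47)), (np.int64(598), np.int64(-47), np.int64(-4)), (np.int64(577), np.int64(-45), np.int64(0))]
232 [(np.int64(645), np.int64(16), np.int64(30)), (np.int64(622), np.int64(67), np.int64(72)), (np.int64(615), np.int64(72), np.int64(77)), (np.int64(607), np.int64(26), np.int64(41)), (np.int64(586), np.int64(35), np.int64(49)), (np.int64(568), np.int64(25), np.int64(42))]
235 [(np.int64(645), np.int64(19), np.int64(20)), (np.int64(622), np.int64(72), np.int64(64)), (np.int64(618), np.int64(57), np.int64(52)), (np.int64(606), np.int64(31), np.int64(32)), (np.int64(586), np.int64(33), np.int64(35)), (np.int64(567), np.int64(33), np.
[... 3161 characters left out ...]
), np.int64(38)), (np.int64(600), np.int64(81), np.int64(36)), (np.int64(582), np.int64(74), np.int64(32)), (np.int64(564), np.int64(63), np.int64(24))]
247 [(np.int64(634), np.int64(90), np.int64(29)), (np.int64(622), np.int64(85), np.int64(26)), (np.int64(616), np.int64(82), np.int64(23)), (np.int64(601), np.int64(76), np.int64(20)), (np.int64(582), np.int64(71), np.int64(17)), (np.int64(564), np.int64(67), np.int64(15))]
250 [(np.int64(634), np.int64(92), np.int64(19)), (np.int64(623), np.int64(84), np.int64(12)), (np.int64(616), np.int64(86), np.int64(14)), (np.int64(600), np.int64(83), np.int64(13)), (np.int64(583), np.int64(69), np.int64(3)), (np.int64(563), np.int64(70), np.int64(4))]
```

The depth shows the blade unmoved at about -12°. The fingertip bottoms sit at z ≈ 0.055, so the shut fingers passed just over the blade (top 0.047) instead of reaching 17 mm past the TCP. I'll back off, raise, and measure the real tip height.

```bash
for i in 1 2 3; do python3 -m pendant '[[[0,-0.006,0.004],0],[[0,-0.006,0.004],0],[[0,-0.006,0.004],0],[[0,-0.006,0.004],0],[[0,-0.006,0.004],0]]' | grep -E 'pos|force'; done
python3 -m pendant '[[[0,0,0],0],[[0,0,0],0],[[0,0,0],0],[[0,0,0],0],[[0,0,0],0]]' -1 | grep -E 'pos|force|width'
python3 - <<'E'
from h import *
st=manip.get_state(); print(st['tool_pos'],st['joint_positions'],st['orientation'])
im,d=manip.read_camera('side'); c=cal('side'); save(im,'s3f.png')
cv2.imwrite('pics/s3.png',cv2.resize(im[130:270,180:340,::-1],(640,560),interpolation=cv2.INTER_CUBIC))
def px(p):
    q=rot(c).T@(np.array(p)-c['position']); return (c['fx']*q[0]/q[2]+c['cx'],c['fy']*q[1]/q[2]+c['cy'])
t=st['tool_pos']; print('tcp px',px(t),'tip px',px(t-[0,0,.017]))
E
```

```text
tool_pos: [0.6225, 0.0258, 0.0634]
ft_force: [0.2, -0.2, -0.4]
tool_pos: [0.6224, -0.004, 0.0831]
ft_force: [-0.0, -0.3, 0.7]
tool_pos: [0.6223, -0.034, 0.1031]
ft_force: [0.5, -0.5, 0.0]
tool_pos: [0.6223, -0.0332, 0.1026]
ft_force: [0.4, 0.9, -0.8]
width: 0.003
[ 0.62225828 -0.03321333  0.1026488 ] [-9.45485287e+00  2.44884052e+01  8.99504519e+01  9.40103167e-03
  6.55819561e+01 -1.12610771e+02] [-8.99840769e+01 -1.59030201e-02  1.03152028e+02]
tcp px (np.float64(245.19812891623027), np.float64(205.66500286337546)) tip px (np.float64(245.39515902886598), np.float64(209.86899854839206))
```

View pics/s3.png

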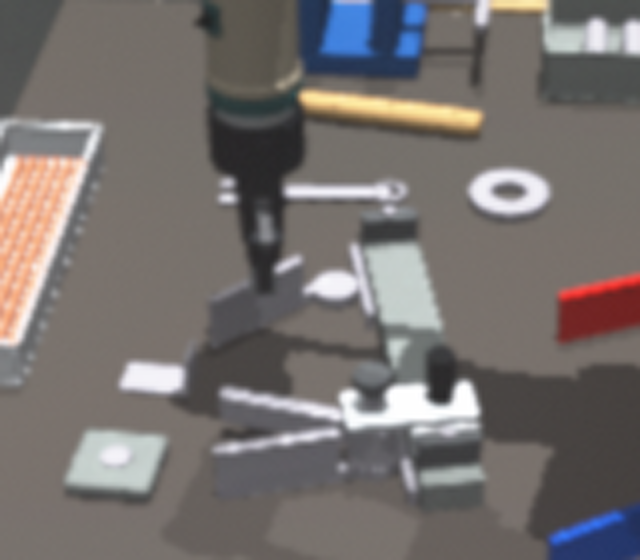

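The tip appears about 3 px above the projected TCP. I'll cross-check with the saved wrist depth.

```bash
python3 - <<'E'
from h import *
P=np.load('w1P.npy')
for v in range(248,275,3): print(v,[tuple((P[v,u]*1000).astype(int).tolist()) for u in(271,277,283,289,295)])
E
```

```text
248 [(511, -61, 30), (509, -54, 31), (507, -46, 31), (506, -39, 30), (504, -31, 30)]
251 [(516, -61, 29), (513, -53, 31), (512, -45, 30), (510, -38, 30), (508, -30, 30)]
254 [(533, -58, 1), (532, -49, -1), (529, -41, 1), (528, -33, 0), (526, -25, 0)]
257 [(409, -75, 278), (408, -72, 278), (408, -70, 278), (407, -67, 278), (407, -64, 278)]
260 [(409, -75, 281), (408, -72, 283), (407, -70, 282), (408, -67, 280), (407, -64, 281)]
263 [(409, -75, 284), (408, -72, 285), (407, -70, 285), (407, -67, 284), (406, -64, 284)]
266 [(409, -75, 288), (408, -72, 287), (408, -70, 288), (407, -67, 288), (407, -64, 286)]
269 [(409, -75, 290), (408, -72, 290), (408, -70, 290), (407, -67, 290), (407, -65, 290)]
272 [(408, -75, 294), (408, -72, 292), (408, -70, 293), (407, -67, 293), (406, -65, 293)]
```

Both cameras agree that the shut tips are about 15–17 mm above the reported TCP, contrary to the sheet. I'll use tip z ≈ TCP z + 0.016, descend with care to TCP ≈ 0.012, and check the force.

```bash
python3 -m pendant '[[[0,0,-0.02],0],[[0,0,-0.02],0],[[0,0,-0.015],0],[[0,0,-0.008],0],[[0,0,0],0]]' | grep -E 'pos|force'
python3 -m pendant '[[[0,0,-0.005],0],[[0,0,-0.005],0],[[0,0,-0.005],0],[[0,0,0],0],[[0,0,0],0]]' | grep -E 'pos|force'
python3 -m pendant '[[[0,0,-0.003],0],[[0,0,-0.003],0],[[0,0,-0.003],0],[[0,0,-0.003],0],[[0,0,0],0]]' | grep -E 'pos|force'
```

```text
tool_pos: [0.6215, -0.0333, 0.0386]
ft_force: [-0.6, 0.0, -0.8]
tool_pos: [0.6224, -0.0335, 0.0248]
ft_force: [-0.1, -0.5, 0.0]
tool_pos: [0.6219, -0.0334, 0.0122]
ft_force: [-1.0, -0.6, 0.9]
```

No contact with the bench at TCP z 0.012, which confirms the offset. Now the sweep.

```bash
for i in 1 2 3; do python3 -m pendant '[[[0,0.005,0],0],[[0,0.005,0],0],[[0,0.005,0],0],[[0,0.005,0],0],[[0,0.004,0],0]]' | grep -E 'pos|force'; done
python3 - <<'E'
from h import *
im,d=manip.read_camera('side'); cv2.imwrite('pics/s4.png',cv2.resize(im[205:265,215:299,::-1],(700,500),interpolation=cv2.INTER_CUBIC))
E
```

```text
tool_pos: [0.6224, -0.0088, 0.0129]
ft_force: [1.4, -0.3, -0.1]
tool_pos: [0.6225, 0.0149, 0.0129]
ft_force: [0.2, -1.0, -0.4]
tool_pos: [0.6219, 0.039, 0.0127]
ft_force: [0.0, -0.6, 0.1]
```

View pics/s4.png

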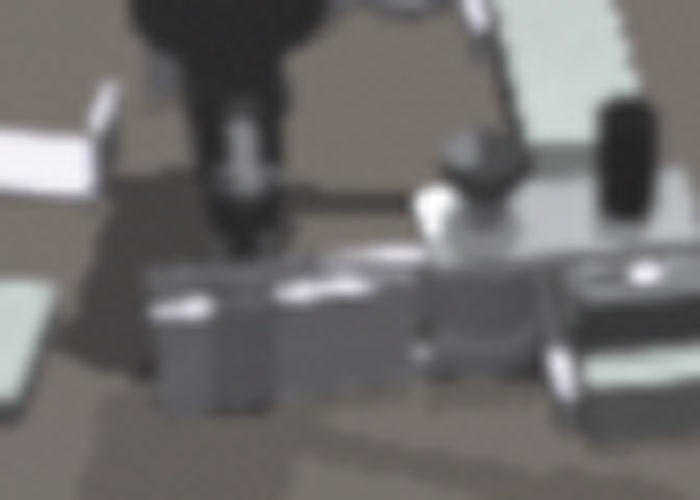

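The blade is now moving with the fingers and is close behind the sample. I'll take the last millimetres slowly.

```bash
python3 -m pendant '[[[0,0.001,0],0],[[0,0.001,0],0],[[0,0.001,0],0],[[0,0.001,0],0],[[0,0,0],0]]' | grep -E 'pos|force'
python3 -m pendant '[[[0,0.001,0],0],[[0,0.001,0],0],[[0,0.001,0],0],[[0,0,0],0],[[0,0,0],0]]' | grep -E 'pos|force'
```

```text
tool_pos: [0.6224, 0.0425, 0.0128]
ft_force: [-0.6, -0.9, -0.2]
tool_pos: [0.6224, 0.0457, 0.0129]
ft_force: [0.0, -0.4, -0.1]
```

```bash
python3 -m pendant '[[[0,0.001,0],0],[[0,0.001,0],0],[[0,0.001,0],0],[[0,0,0],0],[[0,0,0],0]]' | grep -E 'pos|force'
python3 -m pendant '[[[0,0.001,0],0],[[0,0.001,0],0],[[0,0,0],0],[[0,0,0],0],[[0,0,0],0]]' | grep -E 'pos|force'
```

```text
tool_pos: [0.6225, 0.0487, 0.0128]
ft_force: [-0.4, 0.4, 0.4]
tool_pos: [0.6223, 0.0498, 0.0129]
ft_force: [-0.0, -5.7, 0.1]
```

Contact at 5.7 N, inside the 3–8 N band. I'll retreat, go above the knob, and check the angles from the side depth.

```bash
python3 -m pendant '[[[0,-0.003,0],0],[[0,-0.007,0],0],[[0,-0.01,0],0],[[0,-0.01,0],0],[[0,0,0.02],0]]' | grep -E 'pos|force'
python3 -m pendant '[[[0,0,0.035],0],[[0,0,0.035],0],[[0,0,0.03],0],[[0,0,0.01],0],[[0,0,0],0]]' | grep -E 'pos|force'
python3 - <<'E'
from h import *
im,d=manip.read_camera('side'); c=cal('side')
V,U=np.mgrid[0:420,0:560]
T=np.stack([(U-c['cx'])/c['fx']*d,(V-c['cy'])/c['fy']*d,d],-1)@rot(c).T+np.array(c['position'])
im2=cv2.resize(im[205:265,215:299,::-1],(700,500),interpolation=cv2.INTER_CUBIC)
w,dw=manip.read_camera('wrist'); a=np.vstack([im2,np.zeros((0,700,3),np.uint8)])
cv2.imwrite('pics/s5.png',im2)
cw=cal('wrist'); Tw=np.stack([(U-cw['cx'])/cw['fx']*dw,(V-cw['cy'])/cw['fy']*dw,dw],-1)@rot(cw).T+np.array(cw['position'])
for nm,A in(('side',T),('wrist',Tw)):
    A=A.reshape(-1,3); m=(A[:,0]>.55)&(A[:,0]<.66)&(A[:,1]>.02)&(A[:,1]<.12)&(A[:,2]>.035)&(A[:,2]<.055)
    print(nm,m.sum())
    if m.sum()>20:
        vx,vy,x,y=cv2.fitLine(A[m,:2].astype(np.float32),cv2.DIST_HUBER,0,.001,.001).ravel(); print(np.degrees(np.arctan2(vy,vx)))
E
```

```text
tool_pos: [0.6201, 0.0189, 0.0305]
ft_force: [-0.3, 0.4, -0.7]
tool_pos: [0.6234, 0.02, 0.1444]
ft_force: [0.0, -0.4, -1.0]
side 205
16.94839
wrist 3392
19.028053
```

View pics/s5.png

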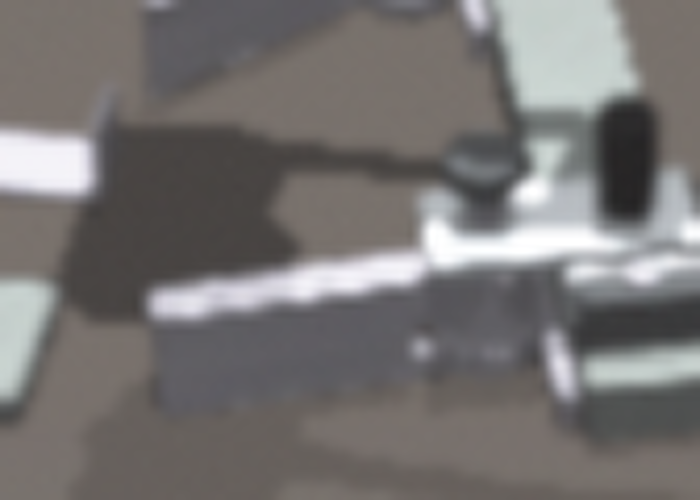

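The blade is flush on the sample: one solid band in the side view and no wedge. Next, go above the knob and press.

```bash
python3 -m pendant '[[[-0.024,0.0046,0],0],[[-0.024,0.0046,0],0],[[-0.024,0.0046,0],0],[[-0.024,0.0046,0],0],[[-0.0005,0,0],0]]' | grep -E 'pos|force'
python3 -m pendant '[[[0,0,-0.02],0],[[0,0,-0.02],0],[[0,0,-0.01],0],[[0,0,0],0],[[0,0,0],0]]' | grep -E 'pos|force'
python3 -m pendant '[[[0,0,-0.004],0],[[0,0,-0.004],0],[[0,0,-0.002],0],[[0,0,0],0],[[0,0,0],0]]' | grep -E 'pos|force'
```

```text
tool_pos: [0.5208, 0.0396, 0.1405]
ft_force: [-0.8, 0.1, -0.5]
tool_pos: [0.5264, 0.0388, 0.0925]
ft_force: [-0.6, 0.5, 0.1]
tool_pos: [0.5259, 0.0389, 0.083]
ft_force: [0.2, 0.2, -0.5]
```

```bash
python3 -m pendant '[[[0,0,-0.002],0],[[0,0,-0.001],0],[[0,0,-0.001],0],[[0,0,0],0],[[0,0,0],0]]' | grep -E 'pos|force'
python3 -m pendant '[[[0,0,-0.002],0],[[0,0,-0.001],0],[[0,0,-0.001],0],[[0,0,0],0],[[0,0,0],0]]' | grep -E 'pos|force'
```

```text
tool_pos: [0.5262, 0.0389, 0.079]
ft_force: [0.0, 0.5, 1.4]
tool_pos: [0.5259, 0.0389, 0.0747]
ft_force: [2.1, 0.5, 1.9]
```

```bash
python3 -m pendant '[[[0,0,-0.001],0],[[0,0,-0.001],0],[[0,0,-0.001],0],[[0,0,0],0],[[0,0,0],0]]' | grep -E 'pos|force'
python3 -m pendant '[[[0,0,-0.001],0],[[0,0,0],0],[[0,0,0],0],[[0,0,0],0],[[0,0,0],0]]' | grep -E 'pos|force'
```

```text
tool_pos: [0.5259, 0.0389, 0.072]
ft_force: [-0.1, 0.4, 4.5]
tool_pos: [0.526, 0.0389, 0.0719]
ft_force: [-1.0, 1.0, 10.4]
```

```bash
python3 -m pendant '[[[0,0,-0.0004],0],[[0,0,0],0],[[0,0,0],0],[[0,0,0],0],[[0,0,0],0]]' | grep -E 'pos|force'
```

```text
tool_pos: [0.526, 0.0389, 0.0719]
ft_force: [-2.6, 0.5, 13.6]
```

Lock bottomed at 13.6 N. Raise, move over the post with a partly open (~40 mm) cage, and check the lock height.

```bash
python3 -m pendant '[[[0,0,0.01],0],[[0,0,0.02],0],[[0,0,0.025],0],[[0,0,0.02],0],[[0,0,0],0]]' | grep -E 'pos|force'
python3 -m pendant '[[[-0.018,-0.0045,0],0],[[-0.018,-0.0045,0],0],[[-0.017,-0.0045,0],0],[[0,0,0],0],[[0,0,0],0]]' -0.06 30| grep -E 'pos|force|width'
python3 -m pendant '[[[0,0,0],0],[[0,0,0],0],[[0,0,0],0],[[0,0,0],0],[[0,0,0],0]]'| grep -E 'pos|force|width'
python3 - <<'E'
from h import *
V,U=np.mgrid[0:420,0:560]
for n in('side','wrist'):
    c=cal(n); im,d=manip.read_camera(n); save(im,n+'6.png')
    A=(np.stack([(U-c['cx'])/c['fx']*d,(V-c['cy'])/c['fy']*d,d],-1)@rot(c).T+np.array(c['position'])).reshape(-1,3)
    m=(d.ravel()>0)&(np.hypot(A[:,0]-.5265,A[:,1]-.0385)<.014)&(A[:,2]>.07)&(A[:,2]<.1); print(n,m.sum(),np.percentile(A[m,2],[25,50,90]) if m.any() else '')
    m=(d.ravel()>0)&(np.hypot(A[:,0]-.473,A[:,1]-.0253)<.02)&(A[:,2]>.1)&(A[:,2]<.116)
    if m.sum()>5: print('post',m.sum(),cv2.minEnclosingCircle(A[m,:2].astype(np.float32)*1000))
    if n=='wrist':
        m=(A[:,2]>.118)&(A[:,2]<.25)&(d.ravel()>0); print('tip z',np.percentile(A[m,2],[.1,1,5]))
E
```

```text
tool_pos: [0.5272, 0.0389, 0.1477]
ft_force: [0.6, -0.0, 0.5]
tool_pos: [0.4728, 0.0255, 0.1447]
ft_force: [0.8, -0.3, 0.6]
width: 0.469
tool_pos: [0.473, 0.0255, 0.1454]
ft_force: [0.2, 0.1, -0.7]
width: 0.47
side 38 [0.08171663 0.08352634 0.08608201]
post 37 ((473.31146240234375, 26.632551193237305), 14.995022773742676)
wrist 942 [0.08560445 0.08602301 0.08674594]
post 1062 ((473.18267822265625, 25.49055290222168), 11.82977294921875)
tip z [0.16378261 0.17060054 0.18828187]
```

The knob top is now at 0.086, so it is locked. Tips are about 20 mm above the TCP at this opening. Lower around the post.

```bash
python3 -m pendant '[[[0,0,-0.02],0],[[0,0,-0.02],0],[[0,0,-0.02],0],[[0,0,-0.02],0],[[0,0,-0.005],0]]' | grep -E 'pos|force|width'
python3 -m pendant '[[[0,0,-0.005],0],[[0,0,-0.003],0],[[0.001,-0.004,0],0],[[0.001,-0.004,0],0],[[0,-0.002,0],0]]' | grep -E 'pos|force|width'
```

```text
tool_pos: [0.4712, 0.0255, 0.0587]
ft_force: [-0.4, 0.3, 0.7]
width: 0.468
tool_pos: [0.4758, 0.0157, 0.053]
ft_force: [1.6, 3.5, 0.5]
width: 0.471
```

```bash
for i in 1 2 3; do python3 -m pendant '[[[0.0014,-0.0058,0],0],[[0.0014,-0.0058,0],0],[[0.0014,-0.0058,0],0],[[0.0014,-0.0058,0],0],[[0.0015,-0.0058,0],0]]' | grep -E 'pos|force'; done
```

```text
tool_pos: [0.4827, -0.0134, 0.053]
ft_force: [0.7, 4.5, 2.1]
tool_pos: [0.4896, -0.0426, 0.0529]
ft_force: [0.9, 4.6, 2.0]
tool_pos: [0.496, -0.072, 0.0524]
ft_force: [0.5, 4.2, 3.5]
```

```bash
for i in 1 2 3 4; do python3 -m pendant '[[[0.0014,-0.0058,0],0],[[0.0014,-0.0058,0],0],[[0.0014,-0.0058,0],0],[[0.0014,-0.0058,0],0],[[0.0015,-0.0058,0],0]]' | grep -E 'pos|force'; done
```

```text
tool_pos: [0.5029, -0.101, 0.0523]
ft_force: [0.3, 5.1, 4.1]
tool_pos: [0.5099, -0.13, 0.0523]
ft_force: [-1.6, 4.3, 2.3]
tool_pos: [0.517, -0.159, 0.0522]
ft_force: [-3.8, 4.4, 3.5]
tool_pos: [0.5238, -0.1874, 0.0522]
ft_force: [-3.2, 6.1, 3.4]
```

```bash
python3 -m pendant '[[[0.0008,-0.0035,0],0],[[0.0008,-0.0035,0],0],[[0.0008,-0.0035,0],0],[[0.0008,-0.0035,0],0],[[0.0008,-0.0035,0],0]]' | grep -E 'pos|force'
python3 -m pendant '[[[0.0005,-0.002,0],0],[[0.0005,-0.002,0],0],[[0.0005,-0.001,0],0],[[0,-0.001,0],0],[[0,-0.001,0],0]]' | grep -E 'pos|force'
```

```text
tool_pos: [0.5281, -0.2051, 0.0521]
ft_force: [-2.3, 5.4, 1.3]
tool_pos: [0.53, -0.212, 0.0522]
ft_force: [-2.1, 3.7, -0.4]
```

```bash
python3 -m pendant '[[[0.0003,-0.001,0],0],[[0.0002,-0.001,0],0],[[0.0002,-0.001,0],0],[[0,0,0],0],[[0,0,0],0]]' | grep -E 'pos|force'
python3 -m pendant '[[[0.0002,-0.001,0],0],[[0.0002,-0.001,0],0],[[0,0,0],0],[[0,0,0],0],[[0,0,0],0]]' | grep -E 'pos|force'
```

```text
tool_pos: [0.5308, -0.2152, 0.0523]
ft_force: [-2.1, 2.9, -2.4]
tool_pos: [0.5308, -0.2151, 0.0522]
ft_force: [-0.8, 7.3, -2.6]
```

```bash
python3 -m pendant '[[[0.0001,-0.0006,0],0],[[0,0,0],0],[[0,0,0],0],[[0,0,0],0],[[0,0,0],0]]' | grep -E 'pos|force'
python3 -m pendant '[[[0.0001,-0.0004,0],0],[[0,0,0],0],[[0,0,0],0],[[0,0,0],0],[[0,0,0],0]]' | grep -E 'pos|force'
python3 - <<'E'
from h import *
V,U=np.mgrid[0:420,0:560]
c=cal('side'); im,d=manip.read_camera('side'); cv2.imwrite('pics/s7.png',cv2.resize(im[170:260,210:320,::-1],(733,600),interpolation=cv2.INTER_CUBIC))
E
```

```text
tool_pos: [0.5308, -0.2151, 0.0522]
ft_force: [-1.7, 8.9, -0.8]
tool_pos: [0.5307, -0.2151, 0.0522]
ft_force: [-2.9, 10.6, -0.6]
```

View pics/s7.png

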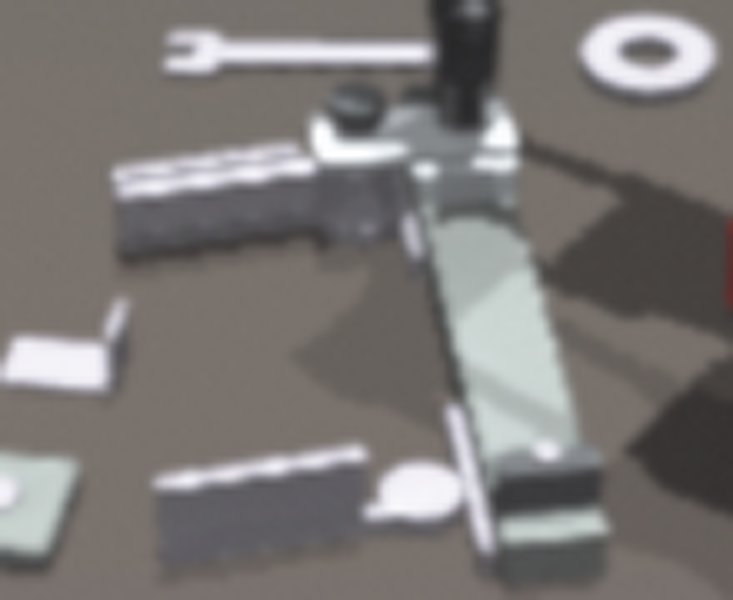

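The blade has carried the new leg, the two are flush, and the carriage is immobile against the stop at about 10.6 N. Centre the cage, lift off, and check the final angles.

```bash
python3 -m pendant '[[[-0.0003,0.002,0],0],[[-0.0006,0.003,0],0],[[-0.0008,0.0045,0],0],[[0,0,0.01],0],[[0,0,0.03],0]]' | grep -E 'pos|force'
python3 -m pendant '[[[0,0,0.04],0],[[0,0,0.04],0],[[0,0,0.04],0],[[0,0,0.02],0],[[0,0,0],0]]' | grep -E 'pos|force'
for i in 1 2 ; do python3 -m pendant '[[[-0.025,0,0.01],0],[[-0.025,0,0.01],0],[[-0.025,0,0.01],0],[[-0.025,0,0],0],[[-0.025,0,0],0]]' | grep -E 'pos|force'; done
python3 -m pendant '[[[0,0,0],0],[[0,0,0],0],[[0,0,0],0],[[0,0,0],0],[[0,0,0],0]]' | grep -E '^t|pos|force'
python3 - <<'E'
from h import *
V,U=np.mgrid[0:420,0:560]
for n in('top','wrist','side'):
    c=cal(n); im,d=manip.read_camera(n); save(im,n+'8.png')
    A=(np.stack([(U-c['cx'])/c['fx']*d,(V-c['cy'])/c['fy']*d,d],-1)@rot(c).T+np.array(c['position'])).reshape(-1,3)
    ok=d.ravel()>0
    for nm,o in(('sample',(.5265,.0385)),('leg',(.5837,-.1946))):
        q=A-[*o,0]; rr=np.hypot(q[:,0],q[:,1])
        m=ok&(rr>.04)&(rr<.125)&(q[:,0]>.03)&(q[:,1]>-.03)&(A[:,2]>.038)&(A[:,2]<.056)
        if m.sum()>20:
            vx,vy,x,y=cv2.fitLine(A[m,:2].astype(np.float32),cv2.DIST_HUBER,0,.001,.001).ravel(); print(n,nm,m.sum(),np.degrees(np.arctan2(vy,vx)).round(1))
    m=ok&(np.hypot(A[:,0]-.5837,A[:,1]+.1946)<.012)&(A[:,2]>.07)&(A[:,2]<.1)
    if m.any(): print(n,'lock z',np.median(A[m,2]),m.sum())
    m=ok&(np.hypot(A[:,0]-.530,A[:,1]+.2075)<.025)&(A[:,2]>.1)&(A[:,2]<.116)
    if m.any(): print(n,'post',cv2.minEnclosingCircle(A[m,:2].astype(np.float32)*1000),'expect 530.3,-207.7')
E
```

```text
tool_pos: [0.5285, -0.2083, 0.0914]
ft_force: [0.5, 1.5, -0.2]
tool_pos: [0.5323, -0.2103, 0.2377]
ft_force: [-0.7, 0.0, -0.4]
tool_pos: [0.4036, -0.2087, 0.2621]
ft_force: [-0.4, -0.9, 0.4]
tool_pos: [0.2786, -0.2087, 0.2921]
ft_force: [0.3, -0.9, 0.4]
t: 33.0
tool_pos: [0.2803, -0.2086, 0.2922]
ft_force: [1.7, -0.6, -0.4]
top sample 95 18.2
top leg 244 18.9
top lock z 0.08623134066982974 66
top post ((532.1848754882812, -206.1790008544922), 11.505949020385742) expect 530.3,-207.7
wrist sample 222 20.1
wrist post ((525.9108276367188, -208.1007080078125), 11.368852615356445) expect 530.3,-207.7
side sample 115 18.1
side leg 141 17.9
side lock z 0.084267598095766 20
side post ((531.5457763671875, -206.10333251953125), 17.490516662597656) expect 530.3,-207.7
```

View pics/top8.png

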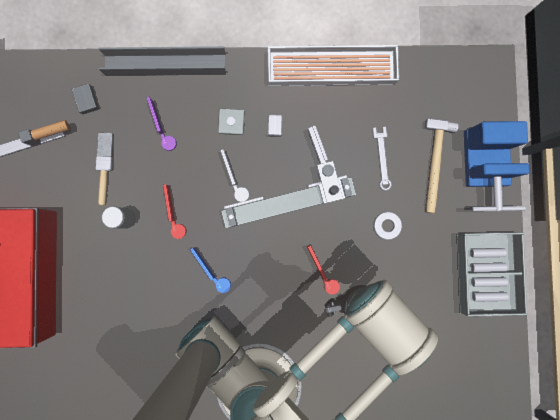

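The top view shows everything else unmoved, the carriage at the far stop around (330,182), and the leg parallel to the sample. Handing in.

```bash
python3 -c "
from workcell import manip; print(manip.hand_in())"
```

```text
the job is handed in; nothing more can be done
None
```

The angle is copied: the blade was seated on the sample, locked, and slid to the far stop, carrying the new leg with it. I handed in at about 33 s with the arm clear of everything.

- **Seating and locking:** the blade seated flush on the sample at 5.7 N. The lock bottomed at 13.6 N.
- **Slide:** I pushed the carriage by its handle and it stopped moving at the far stop, with 10.6 N on it. The robot never touched the new leg.
- **Angles:** the top camera gives 18.2° for the sample and 18.9° for the leg. The side camera gives 18.1° and 17.9°. That agrees within the roughly 1° noise of the fits. An earlier fit before the move put the sample at 20.2°, and the wrist camera read 20.1° for it at the end, so the absolute value is less certain than the match.
- **Lock and handle:** the knob's top is at about 86 mm by the top camera and 84 mm by the side camera. The top and side cameras put the handle within about 2.5 mm of where it should be at the stop. The wrist camera was 4.4 mm off in x, from a slanted view.
- **Bystanders:** nothing else on the bench looks moved in the last top picture.

**Disagreement with the data sheet:** the shut fingertips stand about 16 mm behind the reported TCP, not 17 mm ahead of it. Because of this my first sweep passed over the blade without touching it. I measured the offset with the side and wrist cameras and repeated the sweep lower.

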